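# Fit extension and handed carrier arms on a fork's twin posts

## Robot

A 6-joint arm with a two-finger parallel gripper is mounted at the origin on the work surface. World frame = base frame: x ahead of the robot, y to its left, z up, the work surface at z = 0. Lengths are in m, angles in degrees, forces in N, time in s.
With the tool pointing down it reaches from about 0.3 to 0.75 m from the base axis. Payload 8.5 kg.
Tool frame: the origin (TCP) lies between the finger pads; the fingertips stand 22 mm ahead of it and the grasp point (between the pads) lies 3 mm ahead of it (env.nose_length is the distance from the TCP to the fingertips, in m); z points along the fingers, x is the direction in which the jaws open and shut, and the axes are right-handed (so a half turn about z gives the same grasp; the last joint's range is limited). The gripper opens to 85 mm and grips with 20 to 120 N. Pads are 22 mm wide; open, the fingers measure 114 mm over their backs; the gripper's body (76 mm by 85 mm) begins 54 mm behind the grasp point. The pads swing forward as they close: fully open they stand 13 mm farther back than shut.
Start: joints at [-78.971, 21.807, 74.336, -0, 83.858, -12.336], TCP at [0.218, -0.505, 0.253] pointing down, gripper open.
Joint ranges: [-178.18, 178.18], [-50.72, 133.34], [12.68, 142.11], [-81.47, 261.47], [9.98, 163.14], [-165.26, 165.26]. Speed limits (degrees/s): [136.94, 136.94, 180, 180, 180, 180].

## Interface

Orientations are given as a 3x3 rotation matrix whose columns are the frame's x, y, z axes.
In Python, from rig import env gives the robot as it stands.
- The arm moves only by the tool arm_command, never from a script. Its argument "steps" is a list of rows, each an object with "delta_pos": the shift along the world's x, y, z in mm, a list of three; "dr": the turn, a rotation vector about the world's x, y, z in degrees, a list of three. In form: [{"delta_pos": [dx, dy, dz], "dr": [wx, wy, wz]}, ...]. A call has 1 to 20 rows; each row shifts and turns the commanded pose from where the row before left it; what a row does not reach is not made up. A row lasts 1/10 s, in which the tool goes at most 50 mm and 8.59 degrees, less where a joint would pass 70% of its speed; a pose out of reach is approached as far as the arm can. A call with a gripper value outside its range is refused whole. "grip" is the opening, from 0 (shut) to 1 (fully open), set as the call begins (left out, the last holds). The fingers move at their own pace and stop on an object; "squeeze" is the grip in N (left out, the last holds). Time passes only in rows, so rows that do not move let the fingers close. It gives the time, the measured TCP pose, the force and the opening at its end, in the units of the state.
- env.observe(): the state, without advancing time (a new reading comes with each control period).
- env.get_image(name): name is "scene" or "top"; returns the picture (400x640x3 uint8, blue, green, red); there is no depth.
- env.get_calibration(name): a dict with "fx", "fy", "cx", "cy" (pixels), "view" (4x4, takes a point from world to camera coordinates). Camera axes: x right, y up, looking along -z (the intrinsics and any distortion apply to the point x, -y, -z); pixel columns grow to the right and rows downward; lengths in m; the calibration is good to about 2 mm. A picture is of the moment at which its call begins. get_calibration takes no time and is no camera call.
- env.close_job(): hands the job in, once; it reports no verdict.
The state is a dict: "time_s": time; "q": joint angles; "qvel": joint speeds; "joint_efforts": joint torques, N m; "position": TCP position; "tool_rot": TCP orientation; "ft_force": force on the tool from outside, world axes, zero at the start; "wrist_torque": the same for the moment, N m; "grip_width": finger opening in m.
Only numpy, scipy, OpenCV 4.12 (cv2) and the standard library are available. Lean on these libraries where they do the work, as an engineer would, in place of code of your own. Each camera call takes 0.05 s, during which the arm holds its last target. There are 200 camera calls.

## Task

Fit the front-carrier parts to the twin-post fork holder on the bench: push the black extension fully home over the short post, and push the two red carrier arms fully home, one on the extension and one on the tall post. Both arms must sit level with their pegs up and point straight out sideways, away from each other, with both clamp lugs on the robot's side; they are a left and a right hand, so each suits one side only. Leave the drinks can, the oil bottle, the paint jar and the wheel hub standing where they are.

Things in the scene. Friction and masses are not known exactly. Their poses are not given: they have to be found in the camera images.
- holder: Fork holder fixed to the bench: a blue plate 90 mm (x) by 240 mm (y), 24 mm thick, carrying the two posts at y = +65 mm and y = -65 mm from its centre, x = 0. Origin: centre of its underside, on the bench. x points away from the robot's side, y to the left as the robot sees it, z up; its position and yaw (within 20 degrees) vary.
- post_short: The short post: a plain round steel spigot 28 mm thick, 45 mm tall, its last 8 mm tapered to 16 mm, fixed upright on the holder's plate, 65 mm to one side of its centre; which side varies. The extension goes over it and, fully home, stands on the plate; its own spigot then matches the tall post. Origin: on its axis at the plate's upper face (24 mm above the bench), z up.
- post_tall: The tall post: a grey column 44 mm thick and 80 mm tall with a round steel spigot on top, 28 mm thick, 50 mm tall, its last 8 mm tapered to 16 mm, fixed upright on the holder's plate, 65 mm to one side of its centre; which side varies. An arm fully home on it rests on the column's flat shoulder, 104 mm above the bench. Origin: on its axis at the plate's upper face (24 mm above the bench), z up.
- extension_mid (a point): Extension, standing on the bench in front of the holder, right way up: a black round body 44 mm thick and 80 mm tall with a socket in its underside (bore 31 mm, 60 mm deep) and on top a steel spigot 28 mm thick, 50 mm tall, its last 8 mm tapered to 16 mm. 130 mm tall in all, about 200 g. This point: on its axis, 65 mm above its underside; z up along the axis.
- carrier_left_mid (a point): Centre of the left-hand red carrier arm's collar: an upright tube open at both ends, outside 44 mm, bore 31 mm, 70 mm tall; about 220 g. This point is on its axis, half-way up (35 mm above the underside); x along the arm towards the peg, z up. The collar's upper 45 mm is free for gripping all round. It starts standing on the bench, peg up, at any yaw, left or right of the robot.
- carrier_left_peg (a point): Middle of the steel peg at the end of the left-hand arm: 100 mm from the collar's axis, 35 mm above the underside. The peg is upright, 18 mm thick, its top 52 mm above the underside. The flat arm from collar to peg is 16 mm wide and lies 2 to 18 mm above the underside.
- carrier_left: The left-hand carrier arm; origin on the collar's axis at its underside, x towards the peg, z up. Its split clamp lug (two ears with a bolt, 26 mm wide, 24 mm high) sticks out 20 mm from the collar at right angles to the arm, towards +y: with the peg up and the arm pointing away from you, the lug is on the left. The other arm is its mirror image.
- carrier_right_mid (a point): Centre of the right-hand red carrier arm's collar: an upright tube open at both ends, outside 44 mm, bore 31 mm, 70 mm tall; about 220 g. This point is on its axis, half-way up (35 mm above the underside); x along the arm towards the peg, z up. The collar's upper 45 mm is free for gripping all round. It starts standing on the bench, peg up, at any yaw, left or right of the robot.
- carrier_right_peg (a point): Middle of the steel peg at the end of the right-hand arm: 100 mm from the collar's axis, 35 mm above the underside. The peg is upright, 18 mm thick, its top 52 mm above the underside. The flat arm from collar to peg is 16 mm wide and lies 2 to 18 mm above the underside.
- carrier_right: The right-hand carrier arm; origin on the collar's axis at its underside, x towards the peg, z up. Its split clamp lug (two ears with a bolt, 26 mm wide, 24 mm high) sticks out 20 mm from the collar at right angles to the arm, towards -y: with the peg up and the arm pointing away from you, the lug is on the right. The other arm is its mirror image.
- can: Drinks can, a bystander, 62 mm thick, 115 mm tall, standing in front of the holder beside the extension. Origin: centre of its underside.
- jar: Paint jar, a bystander, 68 mm thick, 62 mm tall, standing beyond and to one side of the holder. Origin: centre of its underside.
- hub: Bare wheel hub, a bystander, 58 mm across its flanges, 78 mm tall, standing on end beyond and to the other side of the holder. Origin: centre of its underside.
- oiler: Small green oil bottle with a yellow cap, a bystander, 38 mm thick, 85 mm tall, standing close in front of the holder, between extension and can. Origin: centre of its underside.
There are look-alikes about, which are no part of the job. What is shaped like the part that bears extension_mid but purple or turquoise is not meant.

How it is judged:
By the outcome, as a careful person would: the job done as asked, in the order asked, and still so for the second after the job is handed in, with the robot touching nothing.
It also fails if it takes over 72 s, if anything falls off the work surface, if the arm or the gripper's body presses on something with over 40 N, if the wrist force passes 120 N, or if a joint passes its speed limit or range.

## Working session

There is one attempt and no reset: what is moved stays moved. The work goes in short steps, Python scripts to look and compute and a tool call to move; the robot and the scene stay as the last step left them, time stands still between calls to the robot, and variables do not carry over. Pictures are saved under pics/ and viewed, about 8 in all and at most 12, crops included, and the job is handed in when it is done.

Besides the shell and the picture viewer there is one more tool, called after "Emit:" by a JSON object that holds its "fn" and its "kwargs", one argument or row to a line. arm_command: Moves the arm, as the interface text tells. Its arguments: {"type":"object","properties":{"steps":{"type":"array"},"grip":{"type":"number"},"squeeze":{"type":"number"}},"required":["steps"]}

```bash
mkdir -p pics; ls; cat > h.py <<'E'
from rig import env
import numpy as np, cv2
def proj(name,P):
    c=env.get_calibration(name);V=np.array(c["view"]);P=np.atleast_2d(P)
    q=(V[:3,:3]@P.T).T+V[:3,3];x,y,z=q[:,0],-q[:,1],-q[:,2]
    return np.c_[c["fx"]*x/z+c["cx"],c["fy"]*y/z+c["cy"]]
def unproj(name,uv,h):
    c=env.get_calibration(name);V=np.array(c["view"]);R=V[:3,:3];o=-R.T@V[:3,3]
    d=R.T@np.array([(uv[0]-c["cx"])/c["fx"],-(uv[1]-c["cy"])/c["fy"],-1.])
    return o+d*(h-o[2])/d[2]
E
python3 - <<'E'
from h import *
for n in("top","scene"):
    cv2.imwrite(f"pics/{n}0.png",env.get_image(n));c=env.get_calibration(n);print({k:v for k,v in c.items() if k!="view"});V=np.array(c["view"]);print(V.round(3),-V[:3,:3].T@V[:3,3])
E
```

```text
pics
{'fx': 452.5883841174032, 'fy': 452.5883841174032, 'cx': 319.5945474948175, 'cy': 198.22993656783078}
[[ 0.027 -1.     0.009 -0.015]
 [ 0.994  0.028  0.103 -0.53 ]
 [-0.103  0.007  0.995 -1.391]
 [ 0.     0.     0.     1.   ]] [0.38423086 0.00862836 1.43763807]
{'fx': 363.52102816489526, 'fy': 363.52102816489526, 'cx': 323.3766366417845, 'cy': 198.29682899793016}
[[ 8.100e-01  5.860e-01  1.000e-03 -4.010e-01]
 [-4.030e-01  5.560e-01  7.270e-01  1.380e-01]
 [ 4.260e-01 -5.890e-01  6.860e-01 -1.125e+00]
 [ 0.000e+00  0.000e+00  0.000e+00  1.000e+00]] [ 0.85956489 -0.50500482  0.671936  ]
```

View pics/top0.png

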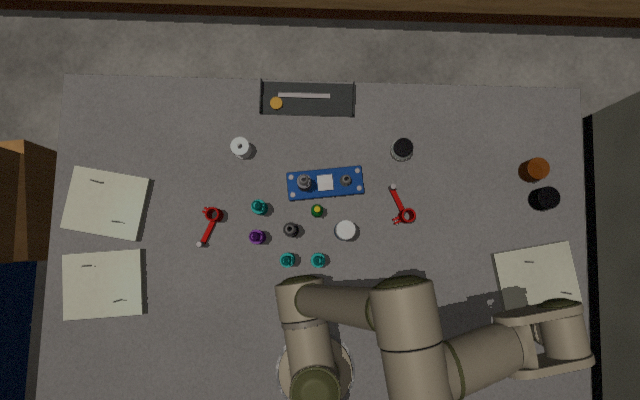

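View pics/scene0.png

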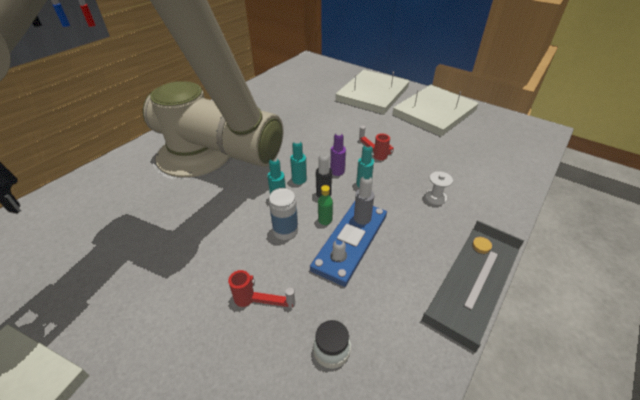

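The top view shows the holder (blue plate) at about (326,183), with the tall post left at (305,182) and the short post right at (347,180). The candidates for the extension are black (291,229), purple (258,237), and turquoise (259,207), (288,260) and (319,260). I choose the black one. The red arms are at (213,214) and (407,215).

```bash
python3 - <<'E'
from h import *
a=env.get_image("top");cv2.imwrite("pics/topc.png",cv2.resize(a[130:275,188:428],None,fx=3.333,fy=3.333,interpolation=cv2.INTER_CUBIC))
# blobs
hsv=cv2.cvtColor(a,cv2.COLOR_BGR2HSV)
def blobs(m,nm,amin=25):
    n,l,s,c=cv2.connectedComponentsWithStats(m.astype(np.uint8))
    for i in range(1,n):
        if s[i,4]>amin and 120<c[i][1]<280 and 180<c[i][0]<430: print(nm,s[i],c[i].round(1),unproj("top",c[i],0.024 if nm=='blue' else .035).round(4))
H,S,Vv=cv2.split(hsv)
blobs(((H<8)|(H>172))&(S>150)&(Vv>60),"red");m=(H>100)&(H<125)&(S>140)&(Vv>50);blobs(m,"blue")
n,l,s,c=cv2.connectedComponentsWithStats(m.astype(np.uint8))
k=[i for i in range(1,n) if abs(c[i][0]-325)<15 and s[i,4]>400][0]
r=cv2.minAreaRect(np.argwhere(l==k)[:,::-1].astype(np.float32));b=cv2.boxPoints(r)
P=np.array([unproj("top",p,.024) for p in b]);print(P.round(4),P.mean(0),np.linalg.norm(P[1]-P[0]),np.linalg.norm(P[2]-P[1]))
E
```

```text
red [390 189  26  34 200] [401.6 206.1] [ 0.5118 -0.2569  0.035 ]
red [201 207  18  36 214] [209.  223.1] [0.4427 0.3389 0.035 ]
red [392 216  10   8  32] [396.8 219.6] [ 0.4693 -0.2423  0.035 ]
blue [ 287  166   77   35 1305] [326.7 183.3] [ 0.5781 -0.0219  0.024 ]
[[ 0.6084  0.1077  0.024 ]
 [ 0.639  -0.1283  0.024 ]
 [ 0.5515 -0.1385  0.024 ]
 [ 0.5214  0.096   0.024 ]] [ 0.58008437 -0.01576728  0.024     ] 0.23794088530944127 0.08807817784196764
```

View pics/topc.png

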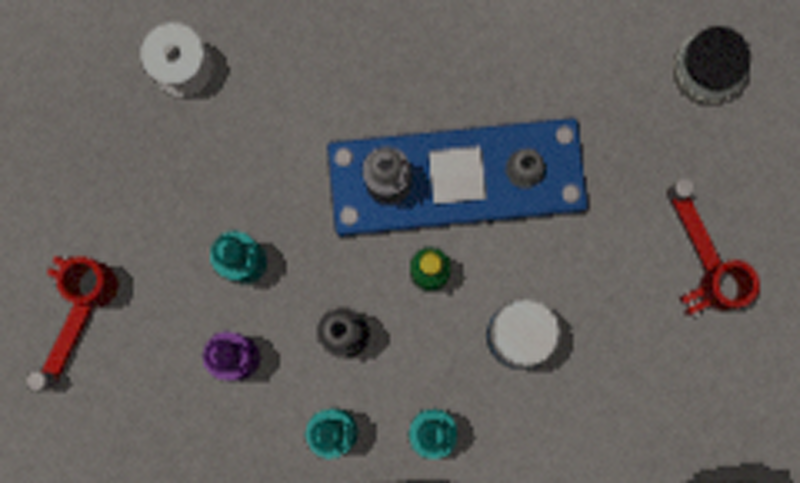

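```bash
cat > ov.py <<'E'
from h import *
def circ(c,r,z,n=40):
    t=np.linspace(0,2*np.pi,n);return np.c_[c[0]+r*np.cos(t),c[1]+r*np.sin(t),0*t+z]
E
python3 - <<'E'
from ov import *
cr=dict(ext=((340,328),.13),tall=((386,160),.154),short=((527,165),.069),Rcol=((82,281),.07),Lcol=((735,285),.07),Rpeg=((37,380),.052),Lpeg=((684,188),.052),oil=((430,262),.085),can=((525,332),.115))
P={k:unproj("top",(u[0]/3.333+188-.35,u[1]/3.333+130-.35),z)[:2] for k,(u,z) in cr.items()}
for k in P: print(k,P[k].round(4))
d=P["tall"]-P["short"];print("sep",np.linalg.norm(d),"yaw",np.degrees(np.arctan2(-d[0],d[1])))
for a in"LR":
    d=P[a+"peg"]-P[a+"col"];print(a,np.linalg.norm(d),np.degrees(np.arctan2(d[1],d[0])))
o=env.observe();print(o["tool_rot"],o["q"],o["position"],o["grip_width"])
F=4
def draw(n,box,out):
    x0,y0,x1,y1=box;im=cv2.resize(cv2.imread(f"pics/{n}0.png")[y0:y1,x0:x1],None,fx=F,fy=F,interpolation=cv2.INTER_CUBIC)
    D=lambda pts,c=(0,255,255):cv2.polylines(im,[(((proj(n,pts)+.5-[x0,y0])*F)).astype(np.int32)],False,c,1)
    D(circ(P["ext"],.022,0));D(circ(P["ext"],.022,.08));D(circ(P["ext"],.008,.13))
    D(circ(P["tall"],.022,.104));D(circ(P["tall"],.008,.154));D(circ(P["short"],.014,.024));D(circ(P["short"],.008,.069))
    for a in"LR":D(circ(P[a+"col"],.022,0));D(circ(P[a+"col"],.022,.07));D(circ(P[a+"peg"],.009,.052))
    return im
a=draw("scene",(225,120,425,320),0);b=draw("top",(188,130,428,275),0)
cv2.imwrite("pics/ovs.png",cv2.resize(a,(600,600)));
cv2.imwrite("pics/ovt.png",cv2.resize(b,(800,483)))
E
```

```text
ext [0.4306 0.0838]
tall [0.5749 0.0477]
short [ 0.5865 -0.079 ]
Rcol [0.4689 0.3222]
Lcol [ 0.4815 -0.2704]
Rpeg [0.3786 0.3627]
Lpeg [ 0.5716 -0.2261]
oil [0.4936 0.0075]
can [ 0.432  -0.0773]
sep 0.12724083820587342 yaw 5.243777611476884
L 0.10039896067784908 26.178868700225408
R 0.0989669584421065 155.8809006574575
[[ 3.96582791e-01 -9.17998928e-01 -2.40326974e-04]
 [-9.17998319e-01 -3.96582810e-01  1.07756306e-03]
 [-1.08451128e-03 -2.06723205e-04 -9.99999391e-01]] [-7.89704416e+01  2.18326485e+01  7.43717281e+01 -1.71343190e-03
  8.38588571e+01 -1.23349908e+01] [ 0.21807812 -0.50470021  0.25286663] 0.08523595213691058
```

View pics/ovs.png

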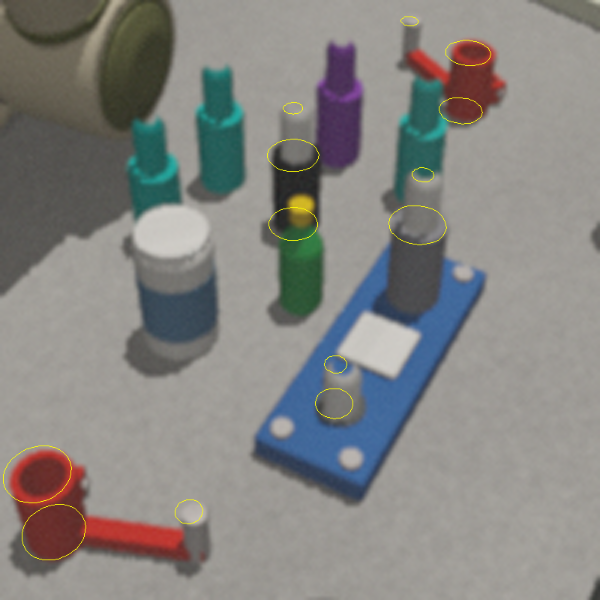

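Black extension (at (293,165) in this crop) stands between the purple and turquoise ones. The overlay from the top view sits about 2 px up and left of the parts in the scene view, so I'll calibrate against the gripper itself over the extension.

Emit:
{"fn": "arm_command", "kwargs": {
  "steps": [
    {"delta_pos": [14.2,39.3,0],"dr": [0,0,4.44]},
    {"delta_pos": [14.2,39.3,0],"dr": [0,0,4.44]},
    {"delta_pos": [14.2,39.3,0],"dr": [0,0,4.44]},
    {"delta_pos": [14.2,39.3,0],"dr": [0,0,4.44]},
    {"delta_pos": [14.2,39.3,0],"dr": [0,0,4.44]},
    {"delta_pos": [14.2,39.3,0],"dr": [0,0,4.44]},
    {"delta_pos": [14.2,39.3,0],"dr": [0,0,4.44]},
    {"delta_pos": [14.2,39.3,0],"dr": [0,0,4.44]},
    {"delta_pos": [14.2,39.3,0],"dr": [0,0,4.44]},
    {"delta_pos": [14.2,39.3,0],"dr": [0,0,4.44]},
    {"delta_pos": [14.2,39.3,0],"dr": [0,0,4.44]},
    {"delta_pos": [14.2,39.3,0],"dr": [0,0,4.44]},
    {"delta_pos": [14.2,39.3,0],"dr": [0,0,4.44]},
    {"delta_pos": [14.2,39.3,0],"dr": [0,0,4.44]},
    {"delta_pos": [14.2,39.3,0],"dr": [0,0,4.44]},
    {"delta_pos": [0,0,-40],"dr": [0,0,0]},
    {"delta_pos": [0,0,-40],"dr": [0,0,0]},
    {"delta_pos": [0,0,0],"dr": [0,0,0]}
  ],
  "grip": 1,
  "squeeze": 40
}}

```text
time_s: 1.95
position: [0.4288, 0.0851, 0.1698]
tool_rot: [[1.0, 0.0, -0.009], [0.0, -1.0, 0.001], [-0.009, -0.001, -1.0]]
ft_force: [-0.4, 0.8, -0.1]
grip_width: 0.0857
```

```bash
python3 - <<'E'
from ov import *
o=env.observe();p=o["position"];print(p,o["tool_rot"][:,0],o["q"])
n="scene";a=env.get_image(n);cv2.imwrite("pics/scene1.png",a)
x0,y0,x1,y1=225,60,385,200;F=4.
im=cv2.resize(a[y0:y1,x0:x1],None,fx=F,fy=F,interpolation=cv2.INTER_CUBIC)
D=lambda pts,c=(0,255,255):cv2.polylines(im,[(((proj(n,pts)+.5-[x0,y0])*F)).astype(np.int32)],False,c,1)
P=(.4306,.0838);D(circ(P,.022,0));D(circ(P,.022,.08));D(circ(P,.008,.13))
z=p[2]-.022+.013
for s in(1,-1):
    c=p+s*.0425*o["tool_rot"][:,0];t=o["tool_rot"][:,1]*.011
    D(np.array([[*(c-t)[:2],z],[*(c+t)[:2],z]]),(0,0,255))
    c=p+s*.057*o["tool_rot"][:,0];D(np.array([[*(c-t)[:2],z],[*(c+t)[:2],z]]),(0,255,0))
cv2.imwrite("pics/s1.png",im)
E
```

```text
[0.4288006  0.08506549 0.16983904] [ 9.99957300e-01  5.75660437e-05 -9.24088210e-03] [-4.37045417e+00  1.60293986e+01  9.88422118e+01 -1.38224458e-03
  6.56593107e+01 -4.37299578e+00]
```

View pics/s1.png

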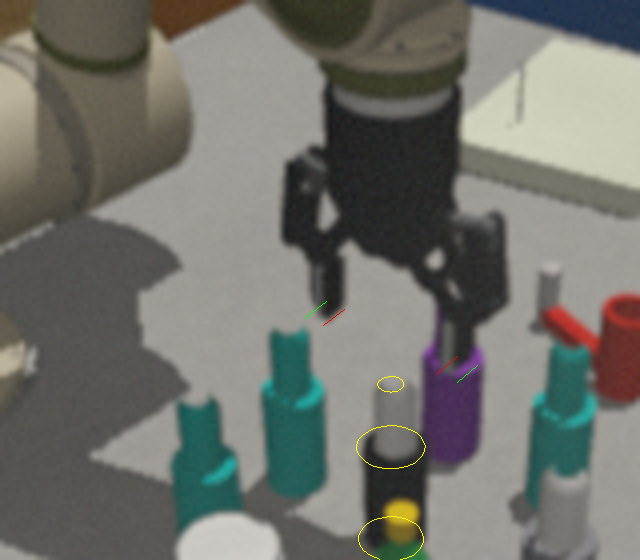

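Emit:
{"fn": "arm_command", "kwargs": {
  "steps": [
    {"delta_pos": [3,0,-16],"dr": [0,0,0]},
    {"delta_pos": [0,0,-16],"dr": [0,0,0]},
    {"delta_pos": [0,0,-16],"dr": [0,0,0]},
    {"delta_pos": [0,0,-12],"dr": [0,0,0]},
    {"delta_pos": [0,0,0],"dr": [0,0,0]},
    {"delta_pos": [0,0,0],"dr": [0,0,0]}
  ]
}}

```text
time_s: 2.6
position: [0.4351, 0.0843, 0.1149]
tool_rot: [[1.0, -0.001, 0.002], [-0.001, -1.0, -0.0], [0.002, 0.0, -1.0]]
ft_force: [-0.5, -0.7, 0.6]
grip_width: 0.0857
```

Emit:
{"fn": "arm_command", "kwargs": {
  "steps": [
    {"delta_pos": [-2,0,-5],"dr": [0,0,0]},
    {"delta_pos": [0,0,0],"dr": [0,0,0]}
  ]
}}

```text
time_s: 2.8
position: [0.432, 0.0846, 0.1086]
tool_rot: [[1.0, -0.001, 0.0], [-0.001, -1.0, -0.0], [0.0, 0.0, -1.0]]
ft_force: [0.2, 0.2, -0.6]
grip_width: 0.0852
```

Emit:
{"fn": "arm_command", "kwargs": {
  "steps": [
    {"delta_pos": [0,0,0],"dr": [0,0,0]},
    {"delta_pos": [0,0,0],"dr": [0,0,0]},
    {"delta_pos": [0,0,0],"dr": [0,0,0]},
    {"delta_pos": [0,0,0],"dr": [0,0,0]},
    {"delta_pos": [0,0,0],"dr": [0,0,0]},
    {"delta_pos": [0,0,0],"dr": [0,0,0]}
  ],
  "grip": 0,
  "squeeze": 60
}}

```text
time_s: 3.4
position: [0.4321, 0.0846, 0.1085]
tool_rot: [[1.0, -0.001, 0.0], [-0.001, -1.0, -0.0], [0.0, 0.0, -1.0]]
ft_force: [-2.4, -0.3, 4.7]
grip_width: 0.0268
```

Emit:
{"fn": "arm_command", "kwargs": {
  "steps": [
    {"delta_pos": [0,0,20],"dr": [0,0,0]},
    {"delta_pos": [0,0,35],"dr": [0,0,0]},
    {"delta_pos": [0,0,35],"dr": [0,0,0]},
    {"delta_pos": [0,0,30],"dr": [0,0,0]},
    {"delta_pos": [0,0,0],"dr": [0,0,0]},
    {"delta_pos": [20,-20.5,0],"dr": [0,0,0]},
    {"delta_pos": [20,-20.5,0],"dr": [0,0,0]},
    {"delta_pos": [20,-20.5,0],"dr": [0,0,0]},
    {"delta_pos": [20,-20.5,0],"dr": [0,0,0]},
    {"delta_pos": [20,-20.5,0],"dr": [0,0,0]},
    {"delta_pos": [20,-20.5,0],"dr": [0,0,0]},
    {"delta_pos": [20,-20.5,0],"dr": [0,0,0]},
    {"delta_pos": [16.5,-20,0],"dr": [0,0,0]},
    {"delta_pos": [0,0,0],"dr": [0,0,0]},
    {"delta_pos": [0,0,0],"dr": [0,0,0]},
    {"delta_pos": [0,0,0],"dr": [0,0,0]}
  ]
}}

```text
time_s: 5.0
position: [0.588, -0.0781, 0.2276]
tool_rot: [[1.0, -0.0, -0.002], [-0.0, -1.0, 0.001], [-0.002, -0.001, -1.0]]
ft_force: [-0.2, 0.0, -1.8]
grip_width: 0.0266
```

```bash
python3 - <<'E'
from ov import *
o=env.observe();p=o["position"];print(p,o["ft_force"],o["grip_width"])
ims=[]
for n,(x0,y0,x1,y1) in(("scene",(270,120,420,290)),("top",(270,110,420,280))):
    a=env.get_image(n);cv2.imwrite(f"pics/{n}2.png",a);F=2.6
    im=cv2.resize(a[y0:y1,x0:x1],None,fx=F,fy=F,interpolation=cv2.INTER_CUBIC)
    D=lambda pts,c=(0,255,255):cv2.polylines(im,[(((proj(n,pts)+.5-[x0,y0])*F)).astype(np.int32)],False,c,1)
    b=p[2]-.1085;D(circ(p,.022,b));D(circ(p,.022,b+.08));D(circ(p,.014,.024),(0,0,255));D(circ(p,.008,.069),(0,0,255))
    ims.append(im)
cv2.imwrite("pics/s2.png",np.hstack(ims))
E
```

```text
[ 0.58797837 -0.07813639  0.22762712] [-0.18688253  0.04212073 -1.82908266] 0.02657649424975954
```

View pics/s2.png

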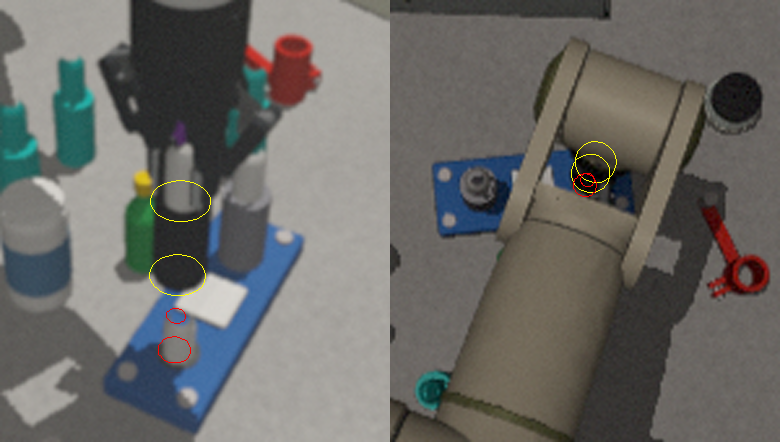

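The extension hangs over the short post. In the scene view it is about 1.5 px left of the post, so I nudge it slightly and go down.

Emit:
{"fn": "arm_command", "kwargs": {
  "steps": [
    {"delta_pos": [2,2,-15],"dr": [0,0,0]},
    {"delta_pos": [0,0,-15],"dr": [0,0,0]},
    {"delta_pos": [0,0,-12],"dr": [0,0,0]},
    {"delta_pos": [0,0,-8],"dr": [0,0,0]},
    {"delta_pos": [0,0,-5],"dr": [0,0,0]},
    {"delta_pos": [0,0,-4],"dr": [0,0,0]},
    {"delta_pos": [0,0,-3],"dr": [0,0,0]},
    {"delta_pos": [0,0,0],"dr": [0,0,0]}
  ]
}}

```text
time_s: 5.9
position: [0.5911, -0.0776, 0.1665]
tool_rot: [[1.0, -0.001, 0.002], [-0.001, -1.0, -0.002], [0.002, 0.002, -1.0]]
ft_force: [2.4, -5.1, -3.7]
grip_width: 0.0268
```

Emit:
{"fn": "arm_command", "kwargs": {
  "steps": [
    {"delta_pos": [0.5,-1.5,-2],"dr": [0,0,0]},
    {"delta_pos": [0,0,-5],"dr": [0,0,0]},
    {"delta_pos": [0,0,-5],"dr": [0,0,0]},
    {"delta_pos": [0,0,-4],"dr": [0,0,0]},
    {"delta_pos": [0,0,0],"dr": [0,0,0]}
  ]
}}

```text
time_s: 6.4
position: [0.5911, -0.0785, 0.1495]
tool_rot: [[1.0, -0.001, -0.001], [-0.001, -1.0, -0.0], [-0.001, 0.0, -1.0]]
ft_force: [2.0, -4.5, -3.9]
grip_width: 0.0268
```

Emit:
{"fn": "arm_command", "kwargs": {
  "steps": [
    {"delta_pos": [0.5,-1,-4],"dr": [0,0,0]},
    {"delta_pos": [0,0,-4],"dr": [0,0,0]},
    {"delta_pos": [0,0,-4],"dr": [0,0,0]},
    {"delta_pos": [0,0,-3],"dr": [0,0,0]},
    {"delta_pos": [0,0,-2],"dr": [0,0,0]},
    {"delta_pos": [0,0,-1],"dr": [0,0,0]},
    {"delta_pos": [0,0,0],"dr": [0,0,0]}
  ]
}}

```text
time_s: 7.1
position: [0.5915, -0.0793, 0.1326]
tool_rot: [[1.0, -0.001, -0.0], [-0.001, -1.0, 0.0], [-0.0, -0.0, -1.0]]
ft_force: [-0.4, -1.3, 1.5]
grip_width: 0.0262
```

Emit:
{"fn": "arm_command", "kwargs": {
  "steps": [
    {"delta_pos": [0,0,-1],"dr": [0,0,0]},
    {"delta_pos": [0,0,-1],"dr": [0,0,0]},
    {"delta_pos": [0,0,0],"dr": [0,0,0]}
  ]
}}

```text
time_s: 7.4
position: [0.5916, -0.0794, 0.1325]
tool_rot: [[1.0, -0.0, 0.002], [-0.0, -1.0, -0.001], [0.002, 0.001, -1.0]]
ft_force: [-7.2, 0.1, 16.8]
grip_width: 0.0268
```

Extension is home: its height is right and the push force rises. Release, lift, and go over the left-hand carrier.

Emit:
{"fn": "arm_command", "kwargs": {
  "steps": [
    {"delta_pos": [0,0,1],"dr": [0,0,0]},
    {"delta_pos": [0,0,0],"dr": [0,0,0]},
    {"delta_pos": [0,0,0],"dr": [0,0,0]},
    {"delta_pos": [0,0,0],"dr": [0,0,0]},
    {"delta_pos": [0,0,10],"dr": [0,0,0]},
    {"delta_pos": [0,0,20],"dr": [0,0,0]},
    {"delta_pos": [0,0,30],"dr": [0,0,0]},
    {"delta_pos": [0,0,30],"dr": [0,0,0]},
    {"delta_pos": [-13,-24,0],"dr": [0,0,0]},
    {"delta_pos": [-13,-24,0],"dr": [0,0,0]},
    {"delta_pos": [-13,-24,0],"dr": [0,0,0]},
    {"delta_pos": [-13,-24,0],"dr": [0,0,0]},
    {"delta_pos": [-13,-24,0],"dr": [0,0,0]},
    {"delta_pos": [-13,-24,0],"dr": [0,0,0]},
    {"delta_pos": [-13,-24,0],"dr": [0,0,0]},
    {"delta_pos": [-15,-23,0],"dr": [0,0,0]},
    {"delta_pos": [0,0,-40],"dr": [0,0,0]},
    {"delta_pos": [0,0,-40],"dr": [0,0,0]},
    {"delta_pos": [0,0,-20],"dr": [0,0,0]},
    {"delta_pos": [0,0,0],"dr": [0,0,0]}
  ],
  "grip": 1
}}

```text
time_s: 9.4
position: [0.4847, -0.2698, 0.1194]
tool_rot: [[1.0, -0.001, -0.004], [-0.001, -1.0, 0.003], [-0.004, -0.003, -1.0]]
ft_force: [-0.1, 0.3, -0.4]
grip_width: 0.0853
```

```bash
python3 - <<'E'
from ov import *
o=env.observe();p=o["position"];print(p,o["q"])
# plate yaw from long edges in the first top picture
a=cv2.imread("pics/top0.png");H,S,V=cv2.split(cv2.cvtColor(a,cv2.COLOR_BGR2HSV));m=(H>100)&(H<125)&(S>140)&(V>50)
for f in(np.min,np.max):
    pts=np.array([unproj("top",(x,f(np.where(m[160:205,x])[0])+160),.024) for x in range(296,356)])
    k=np.polyfit(pts[:,1],pts[:,0],1);print("edge yaw",np.degrees(np.arctan(-k[0])),k)
n="scene";a=env.get_image(n);cv2.imwrite("pics/scene3.png",a);x0,y0,x1,y1=210,140,390,320;F=3.3
im=cv2.resize(a[y0:y1,x0:x1],None,fx=F,fy=F,interpolation=cv2.INTER_CUBIC)
D=lambda pts,c=(0,255,255):cv2.polylines(im,[(((proj(n,pts)+.5-[x0,y0])*F)).astype(np.int32)],False,c,1)
c=(.485,-.27);D(circ(c,.022,0));D(circ(c,.022,.07));d=np.radians(26.2);D(circ((c[0]+.1*np.cos(d),c[1]+.1*np.sin(d)),.009,.052))
E=(.5915,-.0793);D(circ(E,.022,.024));D(circ(E,.022,.104));D(circ(E,.008,.154));T=(.5757,.0497);D(circ(T,.022,.104));D(circ(T,.008,.154));D(circ(T,.022,.024))
cv2.imwrite("pics/s3.png",im)
E
```

```text
[ 0.48474332 -0.2697604   0.11939523] [-4.13251796e+01  2.99420740e+01  8.48530099e+01  2.23460165e-03
  6.54929841e+01 -4.12786709e+01]
edge yaw 7.415117916506447 [-0.13014564  0.62065247]
edge yaw 7.406299835012671 [-0.12998913  0.53534226]
```

View pics/s3.png

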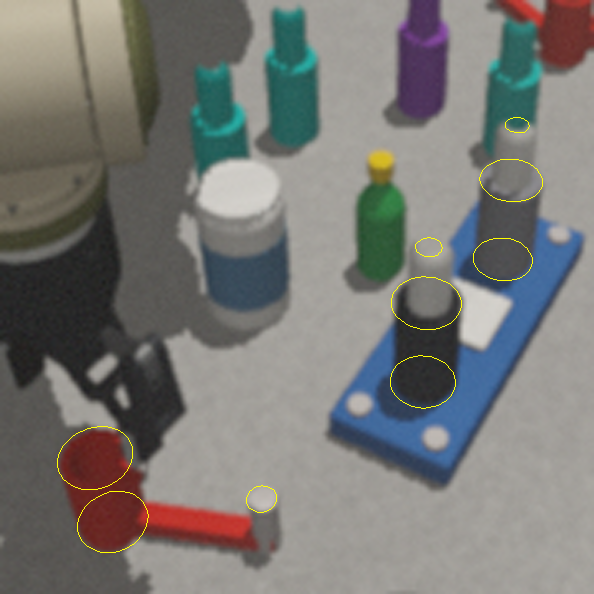

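Emit:
{"fn": "arm_command", "kwargs": {
  "steps": [
    {"delta_pos": [0,0,-15],"dr": [0,0,0]},
    {"delta_pos": [0,0,-20],"dr": [0,0,0]},
    {"delta_pos": [0,0,-20],"dr": [0,0,0]},
    {"delta_pos": [0,0,-9],"dr": [0,0,0]},
    {"delta_pos": [0,0,0],"dr": [0,0,0]},
    {"delta_pos": [0,0,0],"dr": [0,0,0]}
  ]
}}

```text
time_s: 10.05
position: [0.4863, -0.2708, 0.0587]
tool_rot: [[1.0, -0.0, 0.002], [-0.0, -1.0, -0.001], [0.002, 0.001, -1.0]]
ft_force: [-0.1, -0.0, 0.1]
grip_width: 0.0858
```

Emit:
{"fn": "arm_command", "kwargs": {
  "steps": [
    {"delta_pos": [0,0,0],"dr": [0,0,0]},
    {"delta_pos": [0,0,0],"dr": [0,0,0]},
    {"delta_pos": [0,0,0],"dr": [0,0,0]},
    {"delta_pos": [0,0,0],"dr": [0,0,0]},
    {"delta_pos": [0,0,0],"dr": [0,0,0]}
  ],
  "grip": 0,
  "squeeze": 60
}}

```text
time_s: 10.55
position: [0.4857, -0.2706, 0.0582]
tool_rot: [[1.0, -0.001, 0.001], [-0.001, -1.0, -0.001], [0.001, 0.001, -1.0]]
ft_force: [-2.2, -0.2, 5.7]
grip_width: 0.0426
```

Emit:
{"fn": "arm_command", "kwargs": {
  "steps": [
    {"delta_pos": [0,0,20],"dr": [0,0,0]},
    {"delta_pos": [0,0,40],"dr": [0,0,0]},
    {"delta_pos": [0,0,45],"dr": [0,0,0]},
    {"delta_pos": [0,0,45],"dr": [0,0,0]},
    {"delta_pos": [0,0,30],"dr": [0,0,0]},
    {"delta_pos": [7.4,26.7,0],"dr": [0,0,3]},
    {"delta_pos": [7.4,26.7,0],"dr": [0,0,6]},
    {"delta_pos": [7.4,26.7,0],"dr": [0,0,6.5]},
    {"delta_pos": [7.4,26.7,0],"dr": [0,0,6.5]},
    {"delta_pos": [7.4,26.7,0],"dr": [0,0,6.5]},
    {"delta_pos": [7.4,26.7,0],"dr": [0,0,6.5]},
    {"delta_pos": [7.4,26.7,0],"dr": [0,0,6.5]},
    {"delta_pos": [7.4,26.7,0],"dr": [0,0,6.5]},
    {"delta_pos": [7.4,26.7,0],"dr": [0,0,6.5]},
    {"delta_pos": [7.4,26.7,0],"dr": [0,0,6.5]},
    {"delta_pos": [7.4,26.7,0],"dr": [0,0,6]},
    {"delta_pos": [7.4,26.7,0],"dr": [0,0,4.7]},
    {"delta_pos": [0,0,0],"dr": [0,0,0]},
    {"delta_pos": [0,0,0],"dr": [0,0,0]},
    {"delta_pos": [0,0,0],"dr": [0,0,0]}
  ]
}}

```text
time_s: 12.55
position: [0.5742, 0.0493, 0.2372]
tool_rot: [[0.316, 0.949, -0.0], [0.949, -0.316, -0.0], [-0.0, -0.0, -1.0]]
ft_force: [-0.8, -0.3, -2.1]
grip_width: 0.0423
```

```bash
python3 - <<'E'
from ov import *
o=env.observe();p=o["position"];print(p,o["q"],o["grip_width"],o["ft_force"])
ims=[]
b=p[2]-.0582;d=np.radians(97.4);pg=p[:2]+.1*np.array([np.cos(d),np.sin(d)])
for n,(x0,y0,x1,y1) in(("scene",(270,60,450,270)),("top",(230,110,390,280+16))):
    a=env.get_image(n);cv2.imwrite(f"pics/{n}4.png",a);F=2.3
    im=cv2.resize(a[y0:y1,x0:x1],None,fx=F,fy=F,interpolation=cv2.INTER_CUBIC)[:420]
    D=lambda pts,c=(0,255,255):cv2.polylines(im,[(((proj(n,pts)+.5-[x0,y0])*F)).astype(np.int32)],False,c,1)
    D(circ(p,.022,b));D(circ(pg,.009,b+.052));D(circ(pg,.009,b+.018));D(circ(p,.022,.104),(0,0,255));D(circ(p,.008,.154),(0,0,255));D(circ(p,.022,.024),(0,0,255))
    ims.append(im)
h=min(i.shape[0] for i in ims);cv2.imwrite("pics/s4.png",np.hstack([i[:h] for i in ims]))
E
```

```text
[0.57419885 0.0492535  0.23721811] [-6.85438202e+00  2.51312393e+01  7.16392870e+01 -1.71435896e-02
  8.32529899e+01 -7.84267114e+01] 0.042263415950174854 [-0.7533155  -0.30307987 -2.12372585]
```

View pics/s4.png

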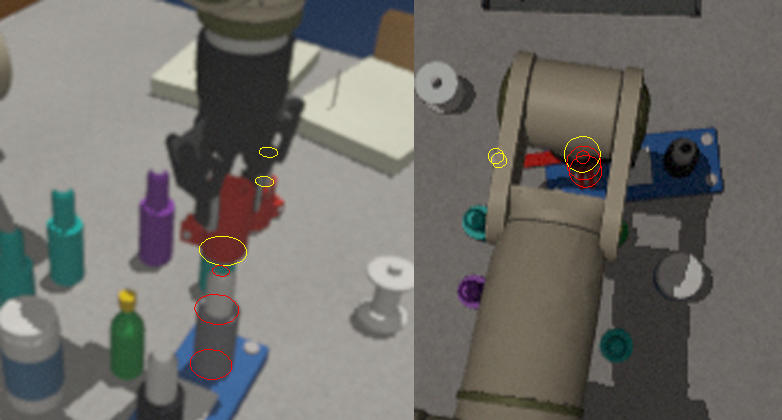

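```bash
cat > wire.py <<'E'
from ov import *
def wire(im,n,org,F,c,b,yaw,lug,col=(0,255,255)):
    d=np.radians(yaw);u=np.array([np.cos(d),np.sin(d)]);v=np.array([-u[1],u[0]]);c=np.array(c[:2])
    D=lambda pts:cv2.polylines(im,[(((proj(n,pts)+.5-org)*F)).astype(np.int32)],False,col,1)
    D(circ(c,.022,b));D(circ(c,.022,b+.07));pg=c+.1*u;D(circ(pg,.009,b+.052));D(circ(pg,.009,b+.018))
    for s in(1,-1):
        e=[*(c+.02*u+s*.008*v)],[*(pg+s*.008*v)]
        D(np.array([[*e[0],b+.018],[*e[1],b+.018]]))
    l=[c+lug*.02*v+s*.013*u for s in(1,-1)];m=[c+lug*.042*v+s*.013*u for s in(1,-1)]
    D(np.array([[*q,b+.024] for q in(l[0],m[0],m[1],l[1])]))
E
python3 - <<'E'
from wire import *
o=env.observe();p=o["position"];a=cv2.imread("pics/scene4.png");x0,y0,x1,y1=330,120,410,190;F=8
im=cv2.resize(a[y0:y1,x0:x1],None,fx=F,fy=F,interpolation=cv2.INTER_CUBIC);im=cv2.convertScaleAbs(im,alpha=1.3)
wire(im,"scene",np.array([x0,y0]),F,p,p[2]-.0582,97.4,1);cv2.imwrite("pics/s4b.png",im)
E
```

```text
(no output)
```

View pics/s4b.png

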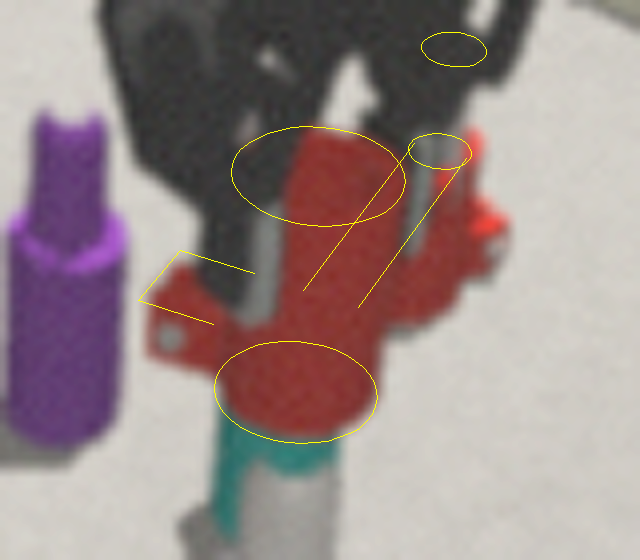

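The overlay on the held carrier matches: lug on the robot's side, collar upright. The red at the right is the other carrier behind it. Lower.

Emit:
{"fn": "arm_command", "kwargs": {
  "steps": [
    {"delta_pos": [0.5,0.5,-12],"dr": [0,0,0]},
    {"delta_pos": [0,0,-8],"dr": [0,0,0]},
    {"delta_pos": [0,0,-5],"dr": [0,0,0]},
    {"delta_pos": [0,0,-4],"dr": [0,0,0]},
    {"delta_pos": [0,0,-4],"dr": [0,0,0]},
    {"delta_pos": [0,0,-3],"dr": [0,0,0]},
    {"delta_pos": [0,0,0],"dr": [0,0,0]}
  ]
}}

```text
time_s: 13.35
position: [0.5748, 0.0506, 0.201]
tool_rot: [[0.315, 0.949, -0.001], [0.949, -0.315, 0.0], [-0.0, -0.001, -1.0]]
ft_force: [0.1, -1.1, -1.7]
grip_width: 0.0427
```

Emit:
{"fn": "arm_command", "kwargs": {
  "steps": [
    {"delta_pos": [0,-0.5,-5],"dr": [0,0,0]},
    {"delta_pos": [0,0,-6],"dr": [0,0,0]},
    {"delta_pos": [0,0,-6],"dr": [0,0,0]},
    {"delta_pos": [0,0,-6],"dr": [0,0,0]},
    {"delta_pos": [0,0,-6],"dr": [0,0,0]},
    {"delta_pos": [0,0,-4],"dr": [0,0,0]},
    {"delta_pos": [0,0,-3],"dr": [0,0,0]},
    {"delta_pos": [0,0,0],"dr": [0,0,0]}
  ]
}}

```text
time_s: 14.15
position: [0.5748, 0.05, 0.1649]
tool_rot: [[0.315, 0.949, -0.001], [0.949, -0.315, 0.0], [-0.0, -0.001, -1.0]]
ft_force: [-0.1, 0.5, -1.8]
grip_width: 0.0424
```

Emit:
{"fn": "arm_command", "kwargs": {
  "steps": [
    {"delta_pos": [0,0,-1.5],"dr": [0,0,0]},
    {"delta_pos": [0,0,-1.5],"dr": [0,0,0]},
    {"delta_pos": [0,0,-1],"dr": [0,0,0]},
    {"delta_pos": [0,0,0],"dr": [0,0,0]}
  ]
}}

```text
time_s: 14.55
position: [0.5751, 0.05, 0.1622]
tool_rot: [[0.315, 0.949, 0.001], [0.949, -0.315, -0.0], [0.0, 0.001, -1.0]]
ft_force: [-1.4, -0.5, 5.6]
grip_width: 0.0427
```

Emit:
{"fn": "arm_command", "kwargs": {
  "steps": [
    {"delta_pos": [0,0,-1],"dr": [0,0,0]},
    {"delta_pos": [0,0,0],"dr": [0,0,0]}
  ]
}}

```text
time_s: 14.75
position: [0.5753, 0.0499, 0.1621]
tool_rot: [[0.315, 0.949, 0.002], [0.949, -0.315, -0.0], [0.0, 0.002, -1.0]]
ft_force: [-4.4, -1.0, 11.8]
grip_width: 0.0426
```

Emit:
{"fn": "arm_command", "kwargs": {
  "steps": [
    {"delta_pos": [0,0,2],"dr": [0,0,0]},
    {"delta_pos": [0,0,0],"dr": [0,0,0]},
    {"delta_pos": [0,0,0],"dr": [0,0,0]},
    {"delta_pos": [0,0,0],"dr": [0,0,0]},
    {"delta_pos": [0,0,15],"dr": [0,0,0]},
    {"delta_pos": [0,0,25],"dr": [0,0,0]},
    {"delta_pos": [0,0,30],"dr": [0,0,0]},
    {"delta_pos": [-8.6,22.8,0],"dr": [0,0,-8.33]},
    {"delta_pos": [-8.6,22.8,0],"dr": [0,0,-8.33]},
    {"delta_pos": [-8.6,22.8,0],"dr": [0,0,-8.33]},
    {"delta_pos": [-8.6,22.8,0],"dr": [0,0,-8.33]},
    {"delta_pos": [-8.6,22.8,0],"dr": [0,0,-8.33]},
    {"delta_pos": [-8.6,22.8,0],"dr": [0,0,-8.33]},
    {"delta_pos": [-8.6,22.8,0],"dr": [0,0,-8.33]},
    {"delta_pos": [-8.6,22.8,0],"dr": [0,0,-8.33]},
    {"delta_pos": [-8.6,22.8,0],"dr": [0,0,-8.33]},
    {"delta_pos": [-8.6,22.8,0],"dr": [0,0,-8.33]},
    {"delta_pos": [-8.6,22.8,0],"dr": [0,0,-8.33]},
    {"delta_pos": [-8.6,22.8,0],"dr": [0,0,-8.33]},
    {"delta_pos": [0,0,0],"dr": [0,0,0]}
  ],
  "grip": 1
}}

```text
time_s: 16.75
position: [0.4706, 0.3257, 0.2321]
tool_rot: [[0.88, -0.474, -0.0], [-0.474, -0.88, 0.0], [-0.001, -0.0, -1.0]]
ft_force: [0.4, 0.0, 0.1]
grip_width: 0.0855
```

```bash
python3 - <<'E'
from wire import *
o=env.observe();p=o["position"];R=np.array(o["tool_rot"]);print(p,R,o["q"],o["grip_width"])
n="scene";a=env.get_image(n);cv2.imwrite("pics/scene5.png",a);x0,y0,x1,y1=300,90,440,210;F=5
im=cv2.resize(a[y0:y1,x0:x1],None,fx=F,fy=F,interpolation=cv2.INTER_CUBIC)
og=np.array([x0,y0]);wire(im,n,og,F,(.472,.323),0,155.9,-1);wire(im,n,og,F,(.5748,.0497),.104,97.4,1)
cv2.imwrite("pics/s5.png",im)
E
```

```text
[0.47060449 0.32565691 0.23209703] [[ 8.80263308e-01 -4.74485283e-01 -4.74015763e-04]
 [-4.74485129e-01 -8.80263426e-01  4.03644031e-04]
 [-6.08781892e-04 -1.30399599e-04 -9.99999806e-01]] [2.28218540e+01 2.49424564e+01 7.28322282e+01 3.21449953e-02
 8.22413793e+01 5.11433501e+01] 0.08545679096199504
```

View pics/s5.png

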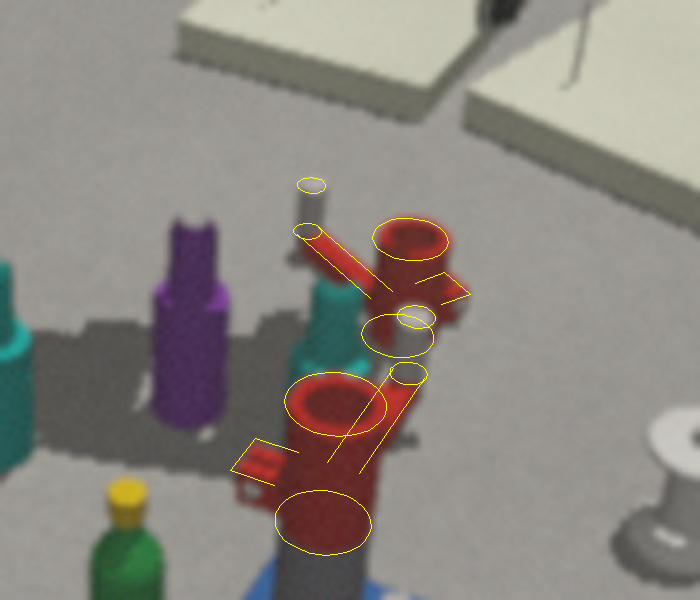

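The left carrier sits home on the tall post as its overlay predicts (peg, lug and base all match). The right carrier matches (0.472, 0.323) at yaw 156°. Descend and grip.

Emit:
{"fn": "arm_command", "kwargs": {
  "steps": [
    {"delta_pos": [1.5,-2.5,-30],"dr": [0,0,0]},
    {"delta_pos": [0,0,-40],"dr": [0,0,0]},
    {"delta_pos": [0,0,-40],"dr": [0,0,0]},
    {"delta_pos": [0,0,-25],"dr": [0,0,0]},
    {"delta_pos": [0,0,-20],"dr": [0,0,0]},
    {"delta_pos": [0,0,-15],"dr": [0,0,0]},
    {"delta_pos": [0,0,-4],"dr": [0,0,0]},
    {"delta_pos": [0,0,0],"dr": [0,0,0]},
    {"delta_pos": [0,0,0],"dr": [0,0,0]}
  ]
}}

```text
time_s: 17.7
position: [0.4738, 0.321, 0.0591]
tool_rot: [[0.881, -0.474, 0.001], [-0.474, -0.881, 0.0], [0.001, -0.001, -1.0]]
ft_force: [-0.1, 0.4, 0.2]
grip_width: 0.0854
```

Emit:
{"fn": "arm_command", "kwargs": {
  "steps": [
    {"delta_pos": [0,0,0],"dr": [0,0,0]},
    {"delta_pos": [0,0,0],"dr": [0,0,0]},
    {"delta_pos": [0,0,0],"dr": [0,0,0]},
    {"delta_pos": [0,0,0],"dr": [0,0,0]},
    {"delta_pos": [0,0,0],"dr": [0,0,0]}
  ],
  "grip": 0,
  "squeeze": 60
}}

```text
time_s: 18.2
position: [0.4734, 0.3213, 0.0591]
tool_rot: [[0.881, -0.474, 0.001], [-0.474, -0.881, 0.001], [0.001, -0.001, -1.0]]
ft_force: [-1.4, 0.2, 5.3]
grip_width: 0.042
```

Emit:
{"fn": "arm_command", "kwargs": {
  "steps": [
    {"delta_pos": [0,0,20],"dr": [0,0,0]},
    {"delta_pos": [0,0,40],"dr": [0,0,0]},
    {"delta_pos": [0,0,45],"dr": [0,0,0]},
    {"delta_pos": [0,0,45],"dr": [0,0,0]},
    {"delta_pos": [0,0,35],"dr": [0,0,0]},
    {"delta_pos": [0,0,15],"dr": [0,0,0]}
  ]
}}

```text
time_s: 18.8
position: [0.4736, 0.3214, 0.262]
tool_rot: [[0.881, -0.474, 0.005], [-0.474, -0.881, 0.002], [0.003, -0.004, -1.0]]
ft_force: [-1.6, 0.1, -2.4]
grip_width: 0.042
```

Emit:
{"fn": "arm_command", "kwargs": {
  "steps": [
    {"delta_pos": [6.5,-22,0],"dr": [0,0,4]},
    {"delta_pos": [6.5,-22,0],"dr": [0,0,6]},
    {"delta_pos": [6.5,-22,0],"dr": [0,0,7]},
    {"delta_pos": [6.5,-22,0],"dr": [0,0,7]},
    {"delta_pos": [6.5,-22,0],"dr": [0,0,7]},
    {"delta_pos": [6.5,-22,0],"dr": [0,0,7]},
    {"delta_pos": [6.5,-22,0],"dr": [0,0,7]},
    {"delta_pos": [6.5,-22,0],"dr": [0,0,7]},
    {"delta_pos": [6.5,-22,0],"dr": [0,0,7]},
    {"delta_pos": [6.5,-22,0],"dr": [0,0,7]},
    {"delta_pos": [6.5,-22,0],"dr": [0,0,7]},
    {"delta_pos": [6.5,-22,0],"dr": [0,0,7]},
    {"delta_pos": [6.5,-22,0],"dr": [0,0,7]},
    {"delta_pos": [6.5,-22,0],"dr": [0,0,7]},
    {"delta_pos": [6.5,-22,0],"dr": [0,0,7]},
    {"delta_pos": [6.5,-22,0],"dr": [0,0,7]},
    {"delta_pos": [6.5,-22,0],"dr": [0,0,6]},
    {"delta_pos": [7.5,-27,0],"dr": [0,0,7.5]},
    {"delta_pos": [0,0,0],"dr": [0,0,0]},
    {"delta_pos": [0,0,0],"dr": [0,0,0]}
  ]
}}

```text
time_s: 20.8
position: [0.591, -0.08, 0.2578]
tool_rot: [[-0.054, 0.999, -0.001], [0.999, 0.054, 0.001], [0.001, -0.001, -1.0]]
ft_force: [0.1, -0.5, -1.1]
grip_width: 0.0423
```

```bash
python3 - <<'E'
from wire import *
o=env.observe();p=o["position"];R=np.array(o["tool_rot"]);print(p,np.degrees(np.arctan2(R[1,0],R[0,0])),o["q"],o["grip_width"],o["ft_force"])
n="scene";a=env.get_image(n);cv2.imwrite("pics/scene6.png",a);x0,y0,x1,y1=260,90,400,230;F=4.2
im=cv2.resize(a[y0:y1,x0:x1],None,fx=F,fy=F,interpolation=cv2.INTER_CUBIC)
og=np.array([x0,y0]);wire(im,n,og,F,p,p[2]-.0591,-82.6,-1)
cv2.imwrite("pics/s6.png",im)
E
```

```text
[ 0.59100411 -0.08004536  0.25780798] 93.07615561188044 [-1.90807599e+01  2.64090077e+01  6.60310181e+01  1.26634631e-02
  8.76294522e+01 -1.12157467e+02] 0.042327466877659245 [ 0.13166486 -0.5124978  -1.06089612]
```

View pics/s6.png

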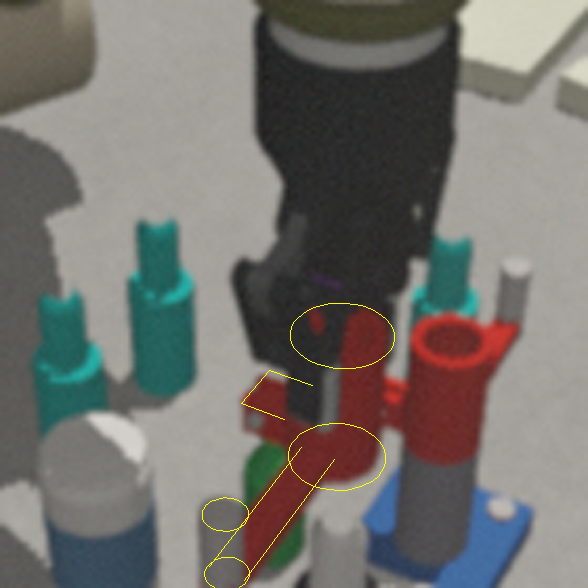

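The held right-hand carrier matches its overlay: arm outward, lug on the robot's side. Lower it.

Emit:
{"fn": "arm_command", "kwargs": {
  "steps": [
    {"delta_pos": [0.7,0.7,-15],"dr": [0,0,0]},
    {"delta_pos": [0,0,-14],"dr": [0,0,0]},
    {"delta_pos": [0,0,-10],"dr": [0,0,0]},
    {"delta_pos": [0,0,-6],"dr": [0,0,0]},
    {"delta_pos": [0,0,-4],"dr": [0,0,0]},
    {"delta_pos": [0,0,-3],"dr": [0,0,0]},
    {"delta_pos": [0,0,-3],"dr": [0,0,0]},
    {"delta_pos": [0,0,0],"dr": [0,0,0]}
  ]
}}

```text
time_s: 21.65
position: [0.5919, -0.0792, 0.2032]
tool_rot: [[-0.056, 0.998, -0.0], [0.998, 0.056, 0.0], [0.0, -0.0, -1.0]]
ft_force: [0.7, -0.1, -1.1]
grip_width: 0.0422
```

Emit:
{"fn": "arm_command", "kwargs": {
  "steps": [
    {"delta_pos": [0,0,-5],"dr": [0,0,0]},
    {"delta_pos": [0,0,-6],"dr": [0,0,0]},
    {"delta_pos": [0,0,-6],"dr": [0,0,0]},
    {"delta_pos": [0,0,-6],"dr": [0,0,0]},
    {"delta_pos": [0,0,-6],"dr": [0,0,0]},
    {"delta_pos": [0,0,-4],"dr": [0,0,0]},
    {"delta_pos": [0,0,-4],"dr": [0,0,0]},
    {"delta_pos": [0,0,0],"dr": [0,0,0]}
  ]
}}

```text
time_s: 22.45
position: [0.5917, -0.0792, 0.1658]
tool_rot: [[-0.056, 0.998, -0.001], [0.998, 0.056, 0.0], [0.0, -0.001, -1.0]]
ft_force: [0.5, 0.0, -2.0]
grip_width: 0.0421
```

Emit:
{"fn": "arm_command", "kwargs": {
  "steps": [
    {"delta_pos": [0,0,-1.5],"dr": [0,0,0]},
    {"delta_pos": [0,0,-1.5],"dr": [0,0,0]},
    {"delta_pos": [0,0,-1],"dr": [0,0,0]},
    {"delta_pos": [0,0,0],"dr": [0,0,0]}
  ]
}}

```text
time_s: 22.85
position: [0.5925, -0.079, 0.1632]
tool_rot: [[-0.056, 0.998, 0.002], [0.998, 0.056, -0.0], [-0.0, 0.002, -1.0]]
ft_force: [1.2, 1.3, 3.9]
grip_width: 0.042
```

Emit:
{"fn": "arm_command", "kwargs": {
  "steps": [
    {"delta_pos": [0,0,-1.5],"dr": [0,0,0]},
    {"delta_pos": [0,0,0],"dr": [0,0,0]}
  ]
}}

```text
time_s: 23.05
position: [0.593, -0.0789, 0.1631]
tool_rot: [[-0.056, 0.998, 0.005], [0.998, 0.056, -0.0], [-0.001, 0.005, -1.0]]
ft_force: [1.0, 3.6, 12.4]
grip_width: 0.0422
```

Emit:
{"fn": "arm_command", "kwargs": {
  "steps": [
    {"delta_pos": [0,0,2],"dr": [0,0,0]},
    {"delta_pos": [0,0,0],"dr": [0,0,0]},
    {"delta_pos": [0,0,0],"dr": [0,0,0]},
    {"delta_pos": [0,0,0],"dr": [0,0,0]},
    {"delta_pos": [0,0,15],"dr": [0,0,0]},
    {"delta_pos": [0,0,25],"dr": [0,0,0]},
    {"delta_pos": [0,0,40],"dr": [0,0,0]},
    {"delta_pos": [0,0,20],"dr": [0,0,0]},
    {"delta_pos": [-15,-40,0],"dr": [0,0,0]},
    {"delta_pos": [-15,-40,0],"dr": [0,0,0]},
    {"delta_pos": [-15,-40,0],"dr": [0,0,0]},
    {"delta_pos": [-15,-40,0],"dr": [0,0,0]},
    {"delta_pos": [-15,-40,0],"dr": [0,0,0]},
    {"delta_pos": [-15,-40,0],"dr": [0,0,0]},
    {"delta_pos": [-15,-40,0],"dr": [0,0,0]},
    {"delta_pos": [-15,-40,0],"dr": [0,0,0]},
    {"delta_pos": [0,0,0],"dr": [0,0,0]},
    {"delta_pos": [0,0,0],"dr": [0,0,0]}
  ],
  "grip": 1
}}

```text
time_s: 24.85
position: [0.4715, -0.3996, 0.2622]
tool_rot: [[-0.054, 0.999, -0.001], [0.999, 0.054, 0.001], [0.001, -0.001, -1.0]]
ft_force: [-0.0, -0.1, 1.2]
grip_width: 0.0852
```

```bash
python3 - <<'E'
from wire import *
o=env.observe();print(o["position"],o["ft_force"])
ims=[]
for n,(x0,y0,x1,y1),F in(("scene",(250,130,430,290),2.5),("top",(225,120,425,280),2.5)):
    a=env.get_image(n);cv2.imwrite(f"pics/{n}7.png",a)
    if n=="top":x0,x1=265,395;x0,x1=255,395
    im=cv2.resize(a[y0:y1,x0:x1],None,fx=F,fy=F,interpolation=cv2.INTER_CUBIC);og=np.array([x0,y0])
    wire(im,n,og,F,(.5921,-.0792),.104,-82.6,-1);wire(im,n,og,F,(.575,.0498),.104,97.4,1);ims.append(im)
cv2.imwrite("pics/s7.png",np.hstack(ims))
E
```

```text
[ 0.47149174 -0.39962823  0.26222591] [-0.02933715 -0.08421552  1.17943867]
```

View pics/s7.png

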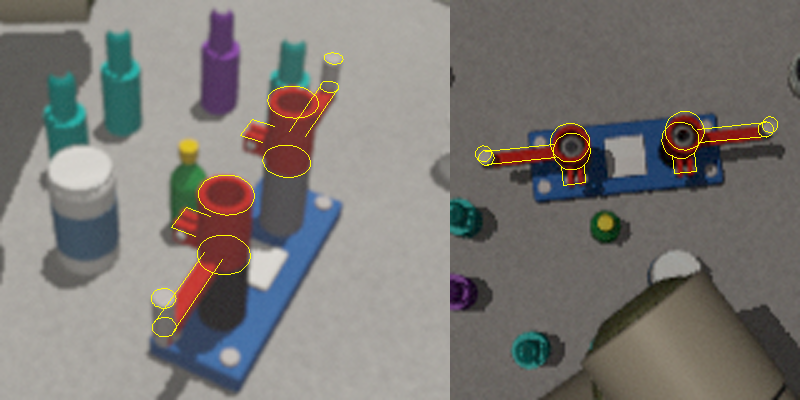

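```bash
python3 - <<'E'
from wire import *
a=cv2.imread("pics/top7.png");H,S,V=cv2.split(cv2.cvtColor(a,cv2.COLOR_BGR2HSV));m=((H<8)|(H>172))&(S>120)&(V>90)
for nm,xs in(("left",range(454-200+2-255+200+255-200,0)),):pass
for nm,lo,hi in(("left",.075,.135),("right",-.165,-.105)):
    P=np.array([unproj("top",(x,y),.122) for y,x in np.argwhere(m) if 150<y<210 and 255<x<395]);P=P[(P[:,1]>lo)&(P[:,1]<hi)]
    vx,vy,x0,y0=cv2.fitLine(P[:,:2].astype(np.float32),cv2.DIST_HUBER,0,.01,.01).ravel();s=np.sign(vy) or 1
    print(nm,len(P),np.degrees(np.arctan2(-vx*s,vy*s)))
E
```

```text
left 107 8.345409
right 99 6.919348
```

Both arms line up with the plate's 7.4° yaw to within about 1°. Handing in.

```bash
python3 -c "
from rig import env
print(env.observe()['time_s']);print(env.close_job())"
```

```text
24.95
the job is handed in; nothing more can be done
None
```

The job is done and handed in at 24.95 s of the 72 s allowed; no verdict was reported.

- **Extension:** the black extension was pushed home over the short post (right side). It stopped at the predicted height, where the push force rose to 17 N.
- **Carrier arms:** the left-hand arm went home on the tall post and the right-hand arm on the extension. Both stopped at shoulder height with about 12 N of push.
- **Last checks:** both camera views matched the predicted outlines, with pegs up, arms pointing outward and lugs on the robot's side. The arm yaws measured 8.3° and 6.9° against 7.4° for the plate, so both are within about 1°. The can and oil bottle stand where they were. The hub and the jar lie mostly outside the last view; the moves kept clear of both. The gripper is clear of everything.
- **Disagreement:** the scene camera ran about 1–2 px off the top camera throughout. I allowed for it using the forces felt during the first fit.

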